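# Lid on the spice grinder, pressed and held

### The arm

A 7-joint arm with a two-finger parallel gripper is mounted at the origin on the work surface. World frame = base frame: x ahead of the robot, y to its left, z up, the work surface at z = 0. Lengths are in m, angles in rad, forces in N, time in s.
With the tool pointing down it reaches from about 0.35 to 0.9 m from the base axis. Payload 8.1 kg.
Tool frame: the origin (TCP) lies between the finger pads; the fingertips stand tips_ahead ahead of it and the grasp point (between the pads) lies 5 mm behind it (tips_ahead is the distance from the TCP to the fingertips, in m); z points along the fingers, y is the line along which they close (so a half turn about z gives the same grasp; the last joint's range is limited). The gripper opens to 85 mm and grips with 20 to 120 N. Pads are 22 mm wide; open, the fingers measure 114 mm over their backs; the gripper's body (76 mm by 85 mm) begins 54 mm behind the grasp point. The pads swing forward as they close: fully open they stand 13 mm farther back than shut.
Start: joints at [-1.448, 0.434, 0.025, 1.573, -0.012, 1.134, -0.075], TCP at [0.14, 0.609, 0.213] pointing down, gripper open.
Joint ranges: [-2.62, 2.62], [-0.44, 2.09], [-1.27, 1.32], [0.08, 2.57], [-1.32, 4.46], [0.12, 2], [-2.74, 2.74]. Speed limits (rad/s): [2.22, 2.22, 3.01, 3.01, 3.14, 3.14, 3.14].

### API

Orientations are given as a rotation vector (axis times angle).
In Python, from plant import get_obs, camera, job_done, outline_of, tips_ahead gives the robot as it stands.
- The arm moves only by the tool send_rows, never from a script. Its argument "plan" is a list that holds one entry, the list of rows, each a list of 7 numbers: the finger opening in mm, from 0 to 85.4, then the shift along the tool's x, y, z in mm, then the turn, a rotation vector about the tool's x, y, z in rad. A call has 1 to 8 rows; each row is the pose to reach, as a shift and turn from the pose commanded when the call began, along the tool's axes at that moment; what a row does not reach only later rows make up. A row lasts 1/10 s, in which the tool goes at most 50 mm and 8.59 degrees, less where a joint would pass 70% of its speed; a pose out of reach is approached as far as the arm can. A call with a gripper value outside its range is refused whole. The fingers move at their own pace and stop on an object; "newtons" is the grip in N (left out, the last holds). Time passes only in rows, so rows that repeat a pose let the fingers close. It gives the time, the measured TCP pose, the force, the opening and the grip force at its end, in the units of the state.
- get_obs(): the state, without advancing time (a new reading comes with each control period).
- camera(name): name is "side" or "top"; returns a dict with "color" (384x512x3 uint8, red, green, blue), "depth" (384x512 float32, m along the optical axis (not along the pixel's ray), 0 where there is no reading), "camera_matrix" (3x3 intrinsics, pixels), "D" ([k1, k2, p1, p2, k3] as OpenCV has them; the pictures are not rectified), "world_from_camera" (4x4, takes a point from camera to world coordinates). Camera axes: x right, y up, looking along -z (the intrinsics and any distortion apply to the point x, -y, -z); pixel columns grow to the right and rows downward; lengths in m; the calibration is good to about 2 mm. A picture is of the moment at which its call begins.
- job_done(): hands the job in; it is judged then, once.
Trained networks look in a picture, given as the dict that the camera call returned (one of the last four; its "shot" number tells which), for a name from the list of things; names that differ only in an ending like _2 or _b are one class to them, and where a whole thing is asked for, a point or a joint stands for the part that bears it (a point fixed in the world has none). Each returns a list of dicts, best first, with "conf" (0 to 1); they miss things now and then, are a little off and sometimes report something else, mostly with a low value. They report only what shows in the picture. A call takes as long as a camera call. They do not tell look-alikes from the thing itself.
- outline_of(name, picture): "region" (384x512 bool, what is visible of it) and "bbox" ([left, top, right, bottom] in pixels, round what is visible of it).
The state is a dict: "time_s": time; "joints": joint angles; "dq": joint speeds; "effort": joint torques, N m; "tool_pos": TCP position; "eef_rot": TCP orientation; "wrist_force": force on the tool from outside, world axes, zero at the start; "moment": the same for the moment, N m; "gripper_width": opening from 0.0 (shut) to 1.0 (fully open); "gripper_force": force on a finger pad.
Only numpy, scipy, OpenCV 4.12 (cv2) and the standard library are available. Lean on these libraries where they do the work, as an engineer would, in place of code of your own. Each camera call takes 0.05 s, during which the arm holds its last target. There are 200 camera calls.

### The job

Fit the smoked lid on the spice grinder so that its two orange lugs drop into the two slots of the rim, then push the lid straight down against the switch spring until it comes up against its stop, as you do to keep the grinder running, without bearing down hard on it. Hold it down there for at least three seconds without letting up, and finish still holding it down: do not let go. Leave the grinder standing where it is and do not disturb the measuring cup, the scoop, the couscous basket or the tajine lid.

Things in the scene. Friction and masses are not known exactly. Their poses are not given: they have to be found in the camera images.
- grinder: Cordless spice grinder, loose on the counter, 0.95 kg: white and steel housing 96 mm across, 110 mm high, on a black foot 104 mm across, open steel bowl. Origin: centre of its underside, z up. A rim wall (inner radius 41, outer 48 mm, from z 96 to 110 mm) runs round the top; inside it is a flat ledge at z 96 mm. Two slots 19 mm wide (wider outward) cut the rim wall at the grinder's +x and -x.
- grinder_seat (a point): Centre of the ledge inside the grinder's rim, 96 mm above its underside, axes as the grinder's. The lid's origin comes here when the lid is pressed fully home. Lid turned wrongly: it stands on the rim wall, 14 mm higher. Lugs in the slots: it rests on the two orange plungers 6 mm higher, and can be pushed down those 6 mm until its skirt stands on the ledge, a hard stop.
- lid: The grinder's lid, dark smoked plastic, 68 mm high, about 90 g, standing open side down. Origin: centre of its underside, z up. Hollow skirt, outer radius 38.5 mm, up to z 20 mm, then a sloping shoulder; from z 30 to 60 mm a plain round grip 56 mm across; flat top. Two orange lugs at its +x and -x at the skirt's foot: 13 mm wide, 12 mm high, out to radius 46.5 mm.
- switch (a joint): Travel in m of the grinder's sprung switch, moved by the two orange plungers in the slots (one part): 0 free, about 0.006 with the lid pressed fully home. The spring pushes back with about 3.4 N at the start of the travel and 7.9 N at the end; the lid's own weight does not move it.
- cup: Steel measuring cup with a flat handle, 74 mm across, 65 mm high; origin: centre of its underside, handle towards its +x, reaching 130 mm out. Not to be disturbed.
- scoop: Olive-wood scoop, round bowl 62 mm across and 30 mm high, handle towards its +x reaching 148 mm out; origin: centre of the bowl's underside. Not to be disturbed.
- basket: Aluminium couscous basket (steamer), 234 mm across, 105 mm high, two loop handles at +x and -x reaching 136 mm out; origin: centre of its underside. Not to be disturbed.
- tagine: Clay tajine lid, a cone 232 mm across at the foot and 190 mm high; origin: centre of its underside. Not to be disturbed.
- lid_grip (a point): Middle of the lid's round grip, on the lid's axis 50 mm above its underside, axes as the lid's. The lid fits the grinder either way round: half a turn changes nothing.
Mind the look-alikes: they are no part of the job. Of the things that look like the lid, take the one that is farthest to the robot's right at the start. Several things look just like the grinder: the one meant starts nearest to the robot's base.

How it is judged:
On the way:
1. the lid, its lugs in the slots, is pressed down to its stop by the robot and held there for three seconds without a break (value of joint switch above 0.0045 m and horizontal distance between lid and grinder_seat below 0.005 m and z of lid in the frame of grinder_seat below 0.0025 m and contact force between any of the fingers, the arm and lid above 2 N), for 3 s.
At the end, for the whole second after the job is handed in: The robot still holds the lid down: lugs in the slots, within 5 mm of centre, underside within 2.5 mm of the ledge, switch travel over 4.5 mm, 6 to 40 N on the grinder; grinder upright within 40 mm of its place, cup, scoop, basket and tajine lid within 30 mm of theirs (all of step 1 and angle between the z axis of lid and the z axis of grinder, either way round below 0.08 rad and angle between the x axis of lid and the x axis of grinder, either way round below 0.15 rad and contact force between lid and grinder between 6 and 40 N and angle between grinder's own z axis and vertical below 0.05 rad and distance of grinder from where it was at the start of the episode below 0.04 m and distance of each of cup, scoop, basket, tagine from where it was at the start of the episode below 0.03 m); the arm keeps its last pose, push and grip.
It fails at once if the grinder is tipped or pushed away (angle between grinder's own z axis and vertical above 0.26 rad or distance of grinder from where it was at the start of the episode above 0.05 m).
It fails at once if cup, scoop, basket or tajine lid is disturbed (distance of any of cup, scoop, basket, tagine from where it was at the start of the episode above 0.03 m).
It also fails if it takes over 45 s, if anything falls off the work surface, if the arm or the gripper's body presses on something with over 40 N, if the wrist force passes 120 N, or if a joint passes its speed limit or range.

## Working session

There is one attempt and no reset: what is moved stays moved. The work goes in short steps, Python scripts to look and compute and a tool call to move; the robot and the scene stay as the last step left them, time stands still between calls to the robot, and variables do not carry over. Pictures are saved under pics/ and viewed, at most 10 in all, crops included, and the job is handed in when it is done.

Besides the shell and the picture viewer there is one more tool, called in YAML: its name, and indented under it one key for each argument. send_rows: Moves the arm, as the interface text tells. Its arguments: {"type":"object","properties":{"plan":{"type":"array"},"newtons":{"type":"number"}},"required":["plan"]}

```bash
mkdir -p pics
cat > h.py <<'E'
import numpy as np, cv2
from plant import get_obs, camera, job_done, outline_of, tips_ahead
def cloud(p):
    d=p["depth"]; v,u=np.mgrid[0:384,0:512]
    n=cv2.undistortPoints(np.stack([u.ravel(),v.ravel()],1).astype(np.float64)[:,None],p["camera_matrix"],np.array(p["D"],float)).reshape(384,512,2)
    c=np.stack([n[...,0]*d,-n[...,1]*d,-d,np.ones_like(d)],-1)
    w=(c@np.array(p["world_from_camera"]).T)[...,:3]; w[d<=0]=np.nan
    return w
E
python3 - <<'E'
from h import *
print(tips_ahead, get_obs())
ims=[]
for n in("top","side"):
    p=camera(n); w=cloud(p); np.savez(f"{n}.npz",w=w,c=p["color"]); ims.append(p["color"])
    for k in("grinder","lid","cup","scoop","basket","tagine"):
        for r in outline_of(k,p):
            q=w[r["region"]]; q=q[~np.isnan(q[:,0])]
            print(n,k,round(r["conf"],2),r["bbox"],np.round(np.median(q,0),3),np.round(np.percentile(q,[2],0),3),np.round(np.percentile(q,98,axis=0),3)) if len(q) else print(n,k,r["bbox"])
cv2.imwrite("pics/a.png",cv2.cvtColor(np.hstack(ims),cv2.COLOR_RGB2BGR)[:, :])
cv2.imwrite("pics/top.png",cv2.resize(cv2.cvtColor(ims[0],cv2.COLOR_RGB2BGR),(800,600)))
cv2.imwrite("pics/side.png",cv2.resize(cv2.cvtColor(ims[1],cv2.COLOR_RGB2BGR),(800,600)))
E
```

```text
0.014 {'time_s': 0.0, 'joints': array([-1.44756724,  0.4352171 ,  0.02496811,  1.57407388, -0.01158718,
        1.13400232, -0.07509526]), 'dq': array([-0.00112416,  0.00053273, -0.00031877, -0.00142126, -0.00029288,
        0.00051189,  0.00065539]), 'effort': array([ 6.79029436e-04, -6.70474505e+01,  1.02545075e+00, -3.16202867e+01,
        1.56537473e-02,  1.26599593e-02,  2.58968680e-05]), 'tool_pos': array([0.13988812, 0.60860844, 0.21263857]), 'eef_rot': array([-3.54061131e-01, -3.12155157e+00,  2.44365367e-03]), 'wrist_force': array([-0.68922133,  0.50343314,  0.28871558]), 'moment': array([-0.02217422,  0.04173898, -0.03037816]), 'gripper_force': 0.0, 'gripper_width': 1.0004731816638348}
top grinder 0.73 [311.0, 116.8, 351.3, 157.2] [ 0.743 -0.219  0.07 ] [[ 0.699 -0.262  0.007]] [ 0.789 -0.173  0.112]
top grinder 0.66 [302.2, 177.8, 339.6, 219.4] [ 0.549 -0.18   0.072] [[ 0.504 -0.226  0.004]] [ 0.596 -0.136  0.112]
top lid 0.75 [175.5, 177.7, 199.7, 202.7] [0.585 0.224 0.06 ] [[0.556 0.197 0.007]] [0.624 0.259 0.072]
top lid 0.68 [128.5, 282.0, 159.9, 310.2] [0.263 0.344 0.
[... 1113 characters left out ...]
227  0.31  -0.002]] [0.297 0.366 0.071]
side lid 0.76 [246.0, 151.6, 265.0, 178.7] [0.587 0.211 0.036] [[0.558 0.191 0.001]] [0.625 0.247 0.072]
side lid 0.66 [180.4, 143.5, 196.7, 173.8] [0.382 0.394 0.035] [[0.353 0.373 0.   ]] [0.42  0.433 0.07 ]
side cup 0.96 [325.6, 175.3, 372.8, 204.8] [ 0.798 -0.048  0.043] [[ 0.751 -0.093 -0.001]] [ 0.894 -0.     0.066]
side scoop 0.92 [236.4, 206.4, 275.2, 233.9] [ 0.431 -0.004  0.018] [[ 0.385 -0.032 -0.001]] [0.548 0.025 0.032]
side basket 0.78 [338.7, 260.2, 424.2, 346.0] [ 0.62  -0.467  0.026] [[ 0.479 -0.578 -0.   ]] [ 0.7   -0.369  0.105]
side tagine 0.65 [215.3, 96.2, 265.3, 151.1] [0.627 0.423 0.062] [[0.544 0.359 0.006]] [0.734 0.511 0.187]
```

View pics/top.png

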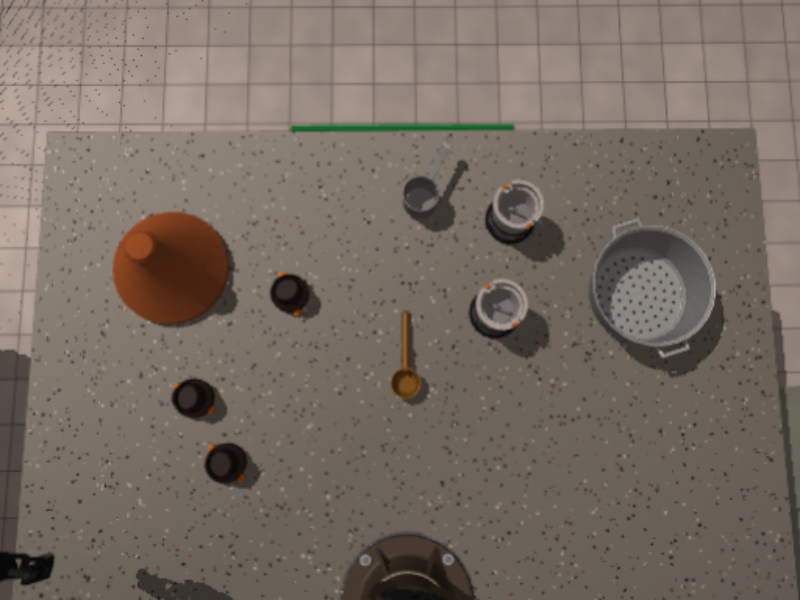

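View pics/side.png

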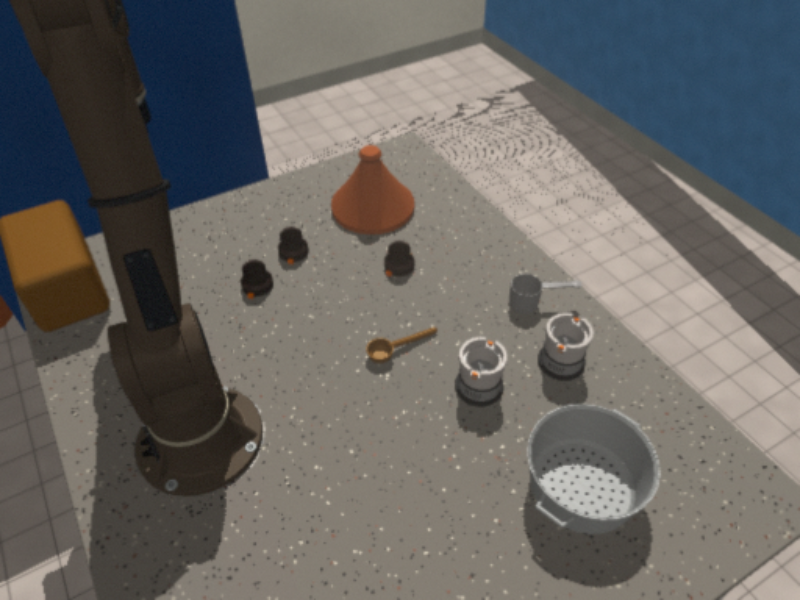

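Lid-like things in the top view (800x600): (290,293), (193,398), (226,463). (290,293) has the lowest y distance to the left (y≈0.225), so it is farthest right and is the lid meant. Grinders: (498,307) and (516,207). (498,307) is nearest the base (0.58 m against 0.77 m). Next I confirm both in a crop and measure centres and angles.

```bash
cat > m.py <<'E'
from h import *
from scipy.optimize import least_squares
def circ(q,R=None):
    x0=[*q[:,:2].mean(0)]+([] if R else [.04])
    f=lambda x:np.hypot(q[:,0]-x[0],q[:,1]-x[1])-(R or x[2])
    s=least_squares(f,x0,loss="soft_l1",f_scale=.001); return np.round(s.x,4), round(float(np.median(abs(s.fun))),4)
def near(w,c,r): return np.hypot(w[...,0]-c[0],w[...,1]-c[1])<r
def orange(c):
    h=cv2.cvtColor(c,cv2.COLOR_RGB2HSV); return (h[...,0]<18)&(h[...,1]>140)&(h[...,2]>70)
E
cat > m1.py <<'E'
from m import *
for n in("top","side"):
    f=np.load(n+".npz"); w,c=f["w"],f["c"]; o=orange(c)
    for nm,ctr in(("lid",(.588,.224)),("grinder",(.549,-.18))):
        m=near(w,ctr,.075); z=w[...,2]
        if nm=="lid":
            t=m&(z>.064); print(n,"lidtop n",t.sum(),w[t].mean(0).round(4),"z",np.median(z[t]).round(4), (w[t][:,:2].max(0)+w[t][:,:2].min(0))/2, np.ptp(w[t][:,:2],axis=0))
            s=m&(z>.032)&(z<.058); print("grip",circ(w[s],.028),circ(w[s]),s.sum())
            s=m&(z>.004)&(z<.018)&~o; print("skirt",circ(w[s],.0385),s.sum())
        else:
            t=m&(z>.106)&~o; print(n,"rim",circ(w[t]),circ(w[t],.0445),np.median(z[t]).round(4),t.sum(), w[t][:,:2].min(0),w[t][:,:2].max(0))
            s=m&(z>.03)&(z<.09)&(~near(w,ctr,.044)); print("body",circ(w[s],.048),s.sum())
        k=m&o; N,L=cv2.connectedComponents(k.astype(np.uint8))
        for i in range(1,N):
            q=w[L==i]; print("  orange",len(q),np.nanmean(q,0).round(4))
f=np.load("top.npz")["c"]
a=cv2.resize(f[165:215,160:227],(400,300),interpolation=cv2.INTER_CUBIC);b=cv2.resize(f[170:230,280:360],(400,300),interpolation=cv2.INTER_CUBIC)
cv2.imwrite("pics/crop.png",np.hstack([a,b])[...,::-1])
E
python3 m1.py
```

```text
top lidtop n 188 [0.5935 0.2303 0.0681] z 0.0678 [0.59444146 0.2305271 ] [0.05246775 0.04884344]
grip (array([0.5949, 0.2318]), 0.0004) (array([0.5949, 0.2318, 0.028 ]), 0.0004) 39
skirt (array([0.5935, 0.2323]), 0.0197) 124
  orange 9 [0.6366 0.2489 0.0077]
  orange 15 [0.5558 0.2168 0.0106]
top rim (array([ 0.5517, -0.1821,  0.0446]), 0.0019) (array([ 0.5517, -0.1821]), 0.0019) 0.1098 183 [ 0.50349332 -0.2292405 ] [ 0.59939463 -0.13424541]
body (array([ 0.5081, -0.1968]), 0.0449) 2
  orange 8 [ 0.5944 -0.1594  0.0755]
  orange 8 [ 0.5156 -0.2064  0.1008]
side lidtop n 81 [0.5955 0.2256 0.0678] z 0.0676 [0.59352782 0.22387174] [0.05102726 0.04650063]
grip (array([0.5983, 0.2296]), 0.0013) (array([0.5982, 0.2291, 0.0276]), 0.0012) 72
skirt (array([0.5971, 0.2307]), 0.0017) 58
  orange 11 [0.5578 0.2107 0.0116]
side rim (array([ 0.5535, -0.1862,  0.0448]), 0.002) (array([ 0.5535, -0.1862]), 0.0018) 0.1097 147 [ 0.50584423 -0.23572113] [ 0.60279465 -0.13667704]
body (array([ 0.5547, -0.1818]), 0.001) 163
  orange 2 [ 0.5915 -0.1616  0.1023]
  orange 4 [ 0.5169 -0.2126  0.1013]
```

View pics/crop.png

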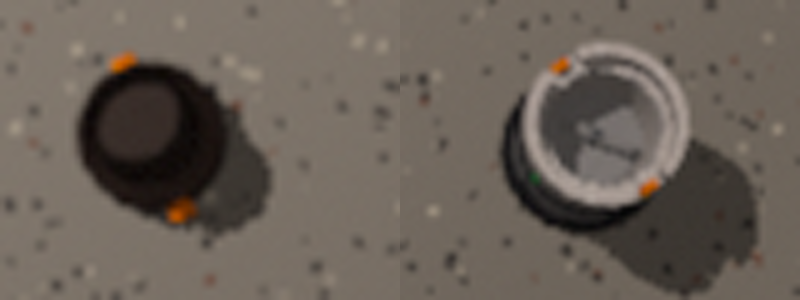

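The crop confirms both: the lid has orange lugs at (122,63) and (180,210), and the grinder's slots hold orange plungers at (560,66) and (650,188). Next I refine the angles by intersecting pixel rays with known heights and compute the first move.

```bash
cat >> h.py <<'E'
from scipy.spatial.transform import Rotation as Ro
def shift(tgt,yaw=0):
    s=get_obs(); R=Ro.from_rotvec(s["eef_rot"]).as_matrix()
    print("tcp",s["tool_pos"].round(4),"ytool",np.degrees(np.arctan2(R[1,1],R[0,1])).round(2),"ztool",R[:,2].round(4),"q",s["joints"].round(2))
    print("shift mm",(R.T@(np.array(tgt)-s["tool_pos"])*1000).round(1))
def ray(p,uv,z):
    n=cv2.undistortPoints(np.array(uv,float).reshape(-1,1,2),p["camera_matrix"],np.array(p["D"],float))[:,0]
    T=np.array(p["world_from_camera"]); d=np.c_[n[:,0],-n[:,1],-np.ones(len(n))]@T[:3,:3].T
    return T[:3,3]+d*((z-T[2,3])/d[:,2])[:,None]
E
python3 - <<'E'
from m import *
for n in("top","side"):
    p=camera(n); c=p["color"].astype(float); w=cloud(p)
    wt=np.clip(c[...,0]-c[...,2]-60,0,None)
    for nm,ctr,zz in(("lid",(.595,.231),(.006,.012)),("gr",(.553,-.183),(.098,.102))):
        m=near(w,ctr,.062)&orange(p["color"]); N,L=cv2.connectedComponents(cv2.dilate(m.astype(np.uint8),np.ones((3,3))))
        P=[]
        for i in range(1,N):
            v,u=np.nonzero(L==i); k=wt[v,u]
            if k.sum(): P.append([(u*k).sum()/k.sum(),(v*k).sum()/k.sum()])
        for z in zz:
            r=ray(p,P,z); print(n,nm,z,r[:,:2].round(4).tolist(), np.round(P,1).tolist())
            if len(r)==2:
                d=r[0]-r[1]; print("   ang",np.degrees(np.arctan2(d[1],d[0])).round(1),"len",np.hypot(*d[:2]).round(4),"mid",((r[0]+r[1])/2).round(4))
shift([.596,.231,.17])
E
```

```text
top lid 0.006 [[0.6367, 0.2504], [0.5557, 0.219]] [[180.1, 175.0], [189.6, 200.0]]
   ang 21.2 len 0.0868 mid [0.5962 0.2347 0.006 ]
top lid 0.012 [[0.6354, 0.2493], [0.5548, 0.2181]] [[180.1, 175.0], [189.6, 200.0]]
   ang 21.2 len 0.0864 mid [0.5951 0.2337 0.012 ]
top gr 0.098 [[0.5902, -0.1565], [0.5166, -0.2068]] [[311.6, 182.7], [329.4, 207.0]]
   ang 34.4 len 0.0892 mid [ 0.5534 -0.1817  0.098 ]
top gr 0.102 [[0.5894, -0.156], [0.5161, -0.2062]] [[311.6, 182.7], [329.4, 207.0]]
   ang 34.4 len 0.0889 mid [ 0.5528 -0.1811  0.102 ]
side lid 0.006 [[0.559, 0.2162]] [[248.1, 174.2]]
side lid 0.012 [[0.5561, 0.2107]] [[248.1, 174.2]]
side gr 0.098 [[0.5937, -0.1582], [0.52, -0.2081]] [[313.3, 218.9], [303.4, 238.7]]
   ang 34.1 len 0.089 mid [ 0.5569 -0.1831  0.098 ]
side gr 0.102 [[0.5915, -0.1607], [0.518, -0.2104]] [[313.3, 218.9], [303.4, 238.7]]
   ang 34.1 len 0.0887 mid [ 0.5548 -0.1856  0.102 ]
tcp [0.14   0.6091 0.2134] ytool 77.06 ztool [ 1.e-04  1.e-04 -1.e+00] q [-1.45  0.43  0.03  1.57 -0.01  1.13 -0.08]
shift mm [-529.1 -266.4   43.4]
```

send_rows:
  plan:
    - [[85,-45,-22,0,0,0,0],[85,-90,-45,0,0,0,0],[85,-135,-68,0,0,0,0],[85,-180,-90,0,0,0,0],[85,-225,-113,0,0,0,0],[85,-270,-136,0,0,0,0],[85,-315,-159,0,0,0,0],[85,-360,-181,10,0,0,0]]
  newtons: 40

```text
time_s: 1.6
tool_pos: [0.4493, 0.3535, 0.2054]
eef_rot: [0.354, 3.12, 0.004]
wrist_force: [0.1, 1.0, -0.3]
gripper_width: 0.99
gripper_force: 0.0
```

```bash
python3 -c "
from h import *
shift([.596,.231,.12])"
```

```text
tcp [0.4493 0.3535 0.2054] ytool 77.06 ztool [ 0.0021  0.002  -1.    ] q [-0.87  0.35  0.15  1.73 -0.06  1.06  0.64]
shift mm [-170.2  -86.8   85.5]
```

send_rows:
  plan:
    - [[85,-43,-22,10,0,0,0],[85,-86,-44,30,0,0,0],[85,-129,-66,55,0,0,0],[85,-160,-81,75,0,0,0],[85,-170,-86,84,0,0,0],[85,-170,-86,85,0,0,0],[85,-170,-86,85,0,0,0]]

```text
time_s: 2.3
tool_pos: [0.5928, 0.234, 0.1193]
eef_rot: [-0.352, -3.121, -0.001]
wrist_force: [-0.6, 0.6, -0.2]
gripper_width: 0.99
gripper_force: 0.0
```

Run:
```python
from h import *
shift([.596,.231,.05])
a=[cv2.resize(camera(n)["color"][s],(400,300),interpolation=cv2.INTER_CUBIC) for n,s in(("top",np.s_[145:235,130:250]),("side",np.s_[115:205,195:315]))]
cv2.imwrite("pics/pre.png",np.hstack(a)[...,::-1])
```

```text
tcp [0.5928 0.234  0.1193] ytool 77.11 ztool [-8.e-04  9.e-04 -1.e+00] q [-0.58  0.54  0.18  1.66 -0.11  0.95  0.99]
shift mm [-3.8 -2.3 69.3]
```

View pics/pre.png

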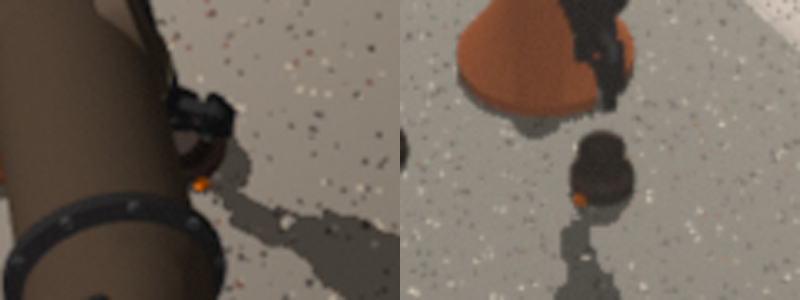

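The left (top) crop shows the gripper over the lid at (205,115). In the right (side) crop the fingers, at (607,80), are directly above the lid at (602,165). I descend and close.

send_rows:
  plan:
    - [[85,-3,-2,25,0,0,0],[85,-3,-2,50,0,0,0],[85,-3,-2,69,0,0,0],[85,-3,-2,69,0,0,0],[45,-3,-2,69,0,0,0],[45,-3,-2,69,0,0,0],[45,-3,-2,69,0,0,0],[45,-3,-2,69,0,0,0]]
  newtons: 40

```text
time_s: 3.2
tool_pos: [0.5967, 0.2303, 0.0511]
eef_rot: [0.354, 3.12, 0.001]
wrist_force: [-0.4, -0.7, -0.4]
gripper_width: 0.527
gripper_force: 0.0
```

Run:
```python
from h import *
s=get_obs(); print(s["gripper_width"],s["gripper_force"]); shift([.596,.231,.05])
a=[cv2.resize(camera(n)["color"][s],(400,300),interpolation=cv2.INTER_CUBIC) for n,s in(("top",np.s_[160:220,155:235]),("side",np.s_[130:190,215:295]))]
cv2.imwrite("pics/g.png",np.hstack(a)[...,::-1])
```

```text
0.5269341477128687 0.0
tcp [0.5967 0.2303 0.0511] ytool 77.06 ztool [ 1.4e-03  7.0e-04 -1.0e+00] q [-0.56  0.62  0.16  1.71 -0.13  0.82  1.01]
shift mm [0.8 0.5 1.1]
```

View pics/g.png

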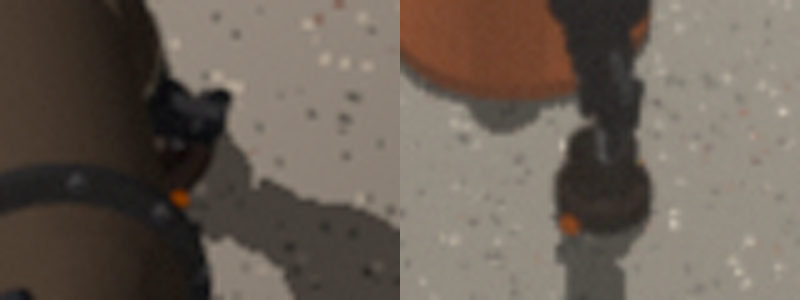

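Run:
```python
from h import *
import plant; print(plant.tips_ahead)
p=camera("side"); w=cloud(p)
for v in range(140,182,2):
    print(v,[tuple((w[v,u]*1000).round().tolist()) for u in (251,255,258,261)])
```

```text
0.014
140 [(575.0, 215.0, 172.0), (579.0, 192.0, 186.0), (593.0, 196.0, 178.0), (612.0, 206.0, 163.0)]
142 [(573.0, 211.0, 167.0), (575.0, 185.0, 184.0), (587.0, 184.0, 180.0), (709.0, 369.0, -5.0)]
144 [(595.0, 251.0, 119.0), (580.0, 194.0, 166.0), (586.0, 184.0, 171.0), (697.0, 350.0, 3.0)]
146 [(596.0, 254.0, 106.0), (613.0, 253.0, 100.0), (579.0, 171.0, 174.0), (588.0, 166.0, 174.0)]
148 [(593.0, 249.0, 101.0), (583.0, 201.0, 141.0), (577.0, 168.0, 168.0), (585.0, 161.0, 169.0)]
150 [(593.0, 250.0, 90.0), (581.0, 197.0, 135.0), (574.0, 163.0, 163.0), (586.0, 162.0, 159.0)]
152 [(594.0, 252.0, 78.0), (584.0, 203.0, 119.0), (574.0, 164.0, 153.0), (588.0, 165.0, 146.0)]
154 [(631.0, 320.0, -0.0), (577.0, 190.0, 123.0), (584.0, 181.0, 126.0), (589.0, 168.0, 134.0)]
156 [(589.0, 243.0, 67.0), (573.0, 184.0, 120.0), (582.0, 178.0, 120.0), (593.0, 174.0, 118.0)]
158 [(586.0, 239.0, 61.0), (581.0, 198.0, 95.0), (588.0, 188.0, 99.0), (615.0, 212.0, 68.0)]
160 [(577.0, 222.0, 68.0), (583.0, 202.0, 81.0), (592.0, 194.0, 83.0), (613.0, 208.0, 62.0)]
162 [(576.0, 221.0, 59.0), (583.0, 203.0, 
[... 178 characters left out ...]
 208.0, 44.0), (595.0, 201.0, 45.0), (612.0, 206.0, 33.0)]
168 [(575.0, 220.0, 29.0), (585.0, 208.0, 34.0), (594.0, 199.0, 37.0), (610.0, 204.0, 25.0)]
170 [(570.0, 213.0, 26.0), (581.0, 200.0, 31.0), (593.0, 197.0, 28.0), (606.0, 196.0, 22.0)]
172 [(567.0, 208.0, 21.0), (581.0, 200.0, 21.0), (592.0, 195.0, 19.0), (602.0, 190.0, 18.0)]
174 [(565.0, 203.0, 15.0), (579.0, 197.0, 14.0), (589.0, 190.0, 14.0), (604.0, 194.0, 3.0)]
176 [(566.0, 207.0, 1.0), (578.0, 196.0, 4.0), (588.0, 190.0, 4.0), (599.0, 185.0, 2.0)]
178 [(561.0, 198.0, 0.0), (575.0, 191.0, -2.0), (585.0, 184.0, -0.0), (594.0, 177.0, 1.0)]
180 [(555.0, 187.0, 1.0), (567.0, 177.0, 4.0), (581.0, 177.0, -4.0), (589.0, 169.0, -1.0)]
```

send_rows:
  plan:
    - [[85,0,0,0,0,0,0],[85,0,0,0,0,0,0],[85,0,0,0,0,0,0],[85,0,0,0,0,0,0],[85,0,0,0,0,0,0]]

```text
time_s: 3.85
tool_pos: [0.5962, 0.23, 0.0501]
eef_rot: [-0.354, -3.121, 0.0]
wrist_force: [-0.1, -0.1, -0.4]
gripper_width: 0.993
gripper_force: 0.0
```

Run:
```python
from h import *
s=get_obs(); print(s["gripper_width"],s["tool_pos"],s["wrist_force"])
p=camera("side"); w=cloud(p); np.savez("open.npz",w=w,c=p["color"])
R=Ro.from_rotvec(s["eef_rot"]).as_matrix(); q=(w-s["tool_pos"])@R*1000
m=(abs(q[...,0])<35)&(abs(q[...,1])<90)&(q[...,2]<60)&(q[...,2]>-130)
# print rows: per height, tool-y range
for z in range(-130,60,8):
    k=m&(q[...,2]>=z)&(q[...,2]<z+8)
    if k.sum(): print(z,k.sum(),"world z",round(51-z),"y: ",np.sort(q[k][:,1].round().astype(int))[::max(1,k.sum()//8)])
c=cv2.resize(p["color"][125:185,210:290],(800,600),interpolation=cv2.INTER_CUBIC); cv2.imwrite("pics/o.png",np.clip(c.astype(float)*1.8,0,255).astype(np.uint8)[...,::-1])
```

```text
0.992951225153118 [0.59616556 0.23002523 0.05008956] [-0.06125978 -0.10114167 -0.40554678]
-130 35 world z 181 y:  [-75 -72 -71 -69 -49 -41 -35 -21 -18]
-122 29 world z 173 y:  [-73 -71 -69 -61 -39 -30 -25 -22 -12   4]
-114 28 world z 165 y:  [-75 -74 -72 -71 -71 -69 -36 -31 -28   7]
-106 23 world z 157 y:  [-76 -75 -74 -73 -71 -70 -44 -39 -39 -35 -30  21]
-98 17 world z 149 y:  [-77 -76 -74 -68 -47 -45 -39  23  28]
-90 23 world z 141 y:  [-81 -77 -75 -74 -71 -70 -67 -65 -50 -45 -34  33]
-82 14 world z 133 y:  [-76 -76 -74 -72 -71 -70 -70 -55 -54 -53 -52 -52 -49 -42]
-74 5 world z 125 y:  [-55 -55  38  40  43]
-66 6 world z 117 y:  [-60 -57 -56 -50  37  37]
-58 14 world z 109 y:  [-60 -59 -58 -57 -57 -57 -57 -53  35  38  38  39  41  42]
-50 18 world z 101 y:  [-62 -59 -56 -54 -52 -49  36  38  41]
-42 9 world z 93 y:  [-55 -55 -53 -52 -52 -48  33  41  43]
-34 6 world z 85 y:  [-50 -50  40  40  42  46]
-26 19 world z 77 y:  [-26 -19 -17 -13  -9  -4   2   6  11  18]
-18 41 world z 69 y:  [-33 -20 -13  -9  -2   2   7  12  26]
-10 19 world z 61 y:  [-29 -28 -27 -25 -25 -21 -20 -12 -10  -2]
-2 24 world z 53 y:  [-31 -29 -25 -23 -20 -19 -12  -7]
6 24 world z 45 y:  [-33 -29 -28 -26 -24 -20 -17 -15]
14 31 world z 37 y:  [-43 -32 -29 -27 -24 -21 -20 -17 -14  -7   4]
22 57 world z 29 y:  [-44 -35 -31 -27 -25 -21 -13  -3  22]
30 41 world z 21 y:  [-42 -36 -34 -32 -30 -29 -22 -15  23]
38 34 world z 13 y:  [-86 -57 -39 -37 -35 -33 -30 -19  73]
46 216 world z 5 y:  [-89 -80 -71 -61 -52 -41 -29  63]
54 33 world z -3 y:  [-90 -73 -63 -57 -46 -42 -32  28  90]
```

View pics/o.png

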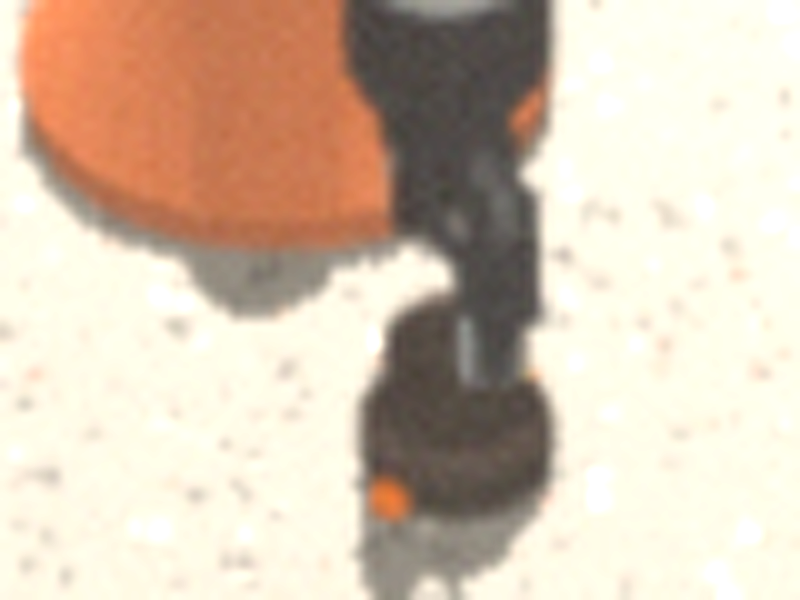

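Fingertips in the picture end at (490,385), a world height of about 80 mm. That is above the lid top (68 mm), although the stated TCP and tips_ahead put them near 40 mm. The tool is really about 35 mm shorter than told, so I go by the image and descend 36 mm more before closing.

send_rows:
  plan:
    - [[85,0,0,12,0,0,0],[85,0,0,24,0,0,0],[85,0,0,36,0,0,0],[85,0,0,36,0,0,0],[50,0,0,36,0,0,0],[50,0,0,36,0,0,0],[50,0,0,36,0,0,0],[50,0,0,36,0,0,0]]
  newtons: 40

```text
time_s: 4.7
tool_pos: [0.5967, 0.2302, 0.0148]
eef_rot: [0.354, 3.121, 0.001]
wrist_force: [-0.1, 0.7, 1.7]
gripper_width: 0.645
gripper_force: 42.3
```

Run:
```python
from h import *
s=get_obs(); print(s["gripper_width"],s["gripper_force"],s["tool_pos"],s["wrist_force"])
```

```text
0.6448762219937543 42.288753390312195 [0.59670448 0.23021335 0.01477286] [-0.12088191  0.72504235  1.74587696]
```

Gripped: 55 mm opening against a 56 mm grip, 42 N. Lift and check.

send_rows:
  plan:
    - [[50,0,0,-15,0,0,0],[50,0,0,-50,0,0,0],[50,0,0,-90,0,0,0],[50,0,-10,-130,0,0,-0.03],[50,-5,-40,-150,0,0,-0.08],[50,-10,-80,-150,0,0,-0.13],[50,-15,-120,-150,0,0,-0.18],[50,-20,-160,-150,0,0,-0.223]]
  newtons: 60

```text
time_s: 5.5
tool_pos: [0.5796, 0.0681, 0.1656]
eef_rot: [0.001, 3.14, 0.0]
wrist_force: [0.9, 0.2, -1.5]
gripper_width: 0.637
gripper_force: 63.4
```

Run:
```python
from h import *
s=get_obs(); print(s["gripper_width"],s["gripper_force"],s["wrist_force"]); shift([.554,-.1836,.165])
```

```text
0.6371464174990678 63.44930648803711 [ 0.86692569  0.18791077 -1.47826401]
tcp [0.5796 0.0681 0.1656] ytool 89.96 ztool [ 1.3e-03  3.0e-04 -1.0e+00] q [-0.32  0.41  0.16  1.75 -0.07  0.99  1.43]
shift mm [  25.4 -251.7    0.5]
```

send_rows:
  plan:
    - [[50,4,-40,0,0,0,0],[50,8,-80,0,0,0,0],[50,12,-120,0,0,0,0],[50,16,-160,0,0,0,0],[50,20,-200,0,0,0,0],[50,24,-235,0,0,0,0],[50,25,-251,0,0,0,0],[50,25,-251,0,0,0,0]]

```text
time_s: 6.3
tool_pos: [0.5535, -0.1844, 0.165]
eef_rot: [0.012, 3.141, -0.002]
wrist_force: [-0.4, -0.0, -0.8]
gripper_width: 0.639
gripper_force: 63.5
```

Run:
```python
from m import *
shift([.554,-.1836,.165])
ims=[]
for n in("top","side"):
    p=camera(n); w=cloud(p); o=orange(p["color"]); z=w[...,2]
    np.savez(n+"2.npz",w=w,c=p["color"],**{k:p[k] for k in("camera_matrix","D","world_from_camera")})
    m=near(w,(.554,-.183),.09)
    s=m&(z>.15)&(z<.168)&~o; print(n,"skirt",s.sum(), circ(w[s],.0385) if s.sum()>8 else "")
    t=m&(z>.106)&(z<.114)&~o; print("rim",t.sum(),circ(w[t],.0445) if t.sum()>8 else "")
    N,L,st,ce=cv2.connectedComponentsWithStats((m&o).astype(np.uint8))
    for i in range(1,N): print(" or",st[i,4],ce[i].round(1),np.nanmedian(w[L==i],0).round(4))
    ims.append(p["color"])
a=[cv2.resize(i[s],(400,300),interpolation=cv2.INTER_CUBIC) for i,s in zip(ims,(np.s_[155:230,275:375],np.s_[175:265,250:370]))]
cv2.imwrite("pics/ov.png",np.clip(np.hstack(a).astype(float)*1.5,0,255).astype(np.uint8)[...,::-1])
```

```text
tcp [ 0.5535 -0.1844  0.165 ] ytool 89.58 ztool [ 6.0e-04 -1.3e-03 -1.0e+00] q [ 0.07  0.41  0.22  1.75 -0.1   0.99  1.89]
shift mm [-0.5  0.8  0. ]
top skirt 21 (array([ 0.5529, -0.1831]), 0.0005)
rim 56 (array([ 0.5523, -0.1817]), 0.002)
 or 11 [315.3 179.1] [ 0.5892 -0.1617  0.1616]
side skirt 84 (array([ 0.5547, -0.1843]), 0.0006)
rim 106 (array([ 0.5536, -0.186 ]), 0.002)
 or 18 [305.1 226.8] [ 0.5197 -0.2111  0.161 ]
 or 5 [303.8 239. ] [ 0.5186 -0.2116  0.1019]
```

View pics/ov.png

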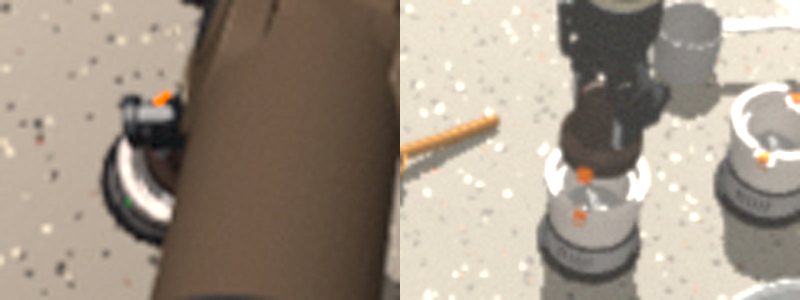

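Right (side) view: the lid's lug at (585,175) sits directly above the plunger at (580,215). In both cameras the lid axis is within about 1 mm of the rim axis. I descend slowly.

send_rows:
  plan:
    - [[50,0.5,0.5,15,0,0,0],[50,0.5,0.5,30,0,0,0],[50,0.5,0.5,36,0,0,0],[50,0.5,0.5,40,0,0,0],[50,0.5,0.5,43,0,0,0],[50,0.5,0.5,45,0,0,0],[50,0.5,0.5,45,0,0,0]]

```text
time_s: 7.1
tool_pos: [0.5555, -0.18, 0.1232]
eef_rot: [0.003, 3.137, 0.001]
wrist_force: [-8.7, 2.3, 30.9]
gripper_width: 0.639
gripper_force: 68.6
```

Contact is too early (31 N, lid foot at about 108 mm, i.e. on the rim). I back off and look.

send_rows:
  plan:
    - [[50,0,0,-6,0,0,0],[50,0,0,-12,0,0,0],[50,0,0,-12,0,0,0],[50,0,0,-12,0,0,0]]

```text
time_s: 7.5
tool_pos: [0.5538, -0.1805, 0.1311]
eef_rot: [0.004, 3.141, 0.0]
wrist_force: [-0.7, 0.2, -0.5]
gripper_width: 0.637
gripper_force: 64.8
```

```bash
cat > look.py <<'E'
from m import *
import sys
s=get_obs(); print(s["wrist_force"].round(1),s["gripper_width"]); shift([.554,-.1836,.165])
zb=s["tool_pos"][2]-.0148; print("lid foot",zb)
for n in("top","side"):
    p=camera(n); w=cloud(p); o=orange(p["color"]); z=w[...,2]
    m=near(w,(.554,-.183),.09)
    k=m&(z>zb+.003)&(z<zb+.018)&~o&near(w,(.554,-.183),.045); print(n,"skirt",k.sum(), circ(w[k],.0385) if k.sum()>8 else "")
    k=m&(z>zb+.034)&(z<zb+.058)&near(w,(.554,-.183),.034); print(n,"grip",k.sum(), circ(w[k],.028) if k.sum()>8 else "")
    t=m&(z>.104)&(z<.113)&~o; print("rim",t.sum(),circ(w[t],.0445) if t.sum()>8 else "")
    t=m&(z>.04)&(z<.09); print("body",t.sum(),circ(w[t],.048) if t.sum()>8 else "")
    N,L,st,ce=cv2.connectedComponentsWithStats((m&o).astype(np.uint8))
    for i in range(1,N): print(" or",st[i,4],ce[i].round(1),np.nanmedian(w[L==i],0).round(4))
    if n=="side":
        c=cv2.resize(p["color"][195:255,270:350],(800,600),interpolation=cv2.INTER_CUBIC); cv2.imwrite(sys.argv[1],np.clip(c.astype(float)*1.4,0,255).astype(np.uint8)[...,::-1])
E
python3 look.py pics/l1.png
```

```text
[-0.7  0.2 -0.5] 0.6370456534928198
tcp [ 0.5538 -0.1805  0.1311] ytool 89.86 ztool [ 1.e-04  1.e-04 -1.e+00] q [ 0.07  0.45  0.21  1.79 -0.11  0.91  1.9 ]
shift mm [ -0.2  -3.1 -33.9]
lid foot 0.1163129997882156
top skirt 15 (array([ 0.5515, -0.1797]), 0.0004)
top grip 7 
rim 43 (array([ 0.5518, -0.182 ]), 0.0023)
body 36 (array([ 0.5535, -0.1856]), 0.0008)
 or 10 [311.5 182. ] [ 0.5867 -0.1553  0.1245]
side skirt 70 (array([ 0.5538, -0.1819]), 0.0006)
side grip 69 (array([ 0.5539, -0.1827]), 0.0008)
rim 112 (array([ 0.5534, -0.1862]), 0.002)
body 280 (array([ 0.5566, -0.1818]), 0.0017)
 or 17 [303.5 233.4] [ 0.5179 -0.2076  0.1264]
 or 5 [303.8 239. ] [ 0.5187 -0.2121  0.1019]
```

View pics/l1.png

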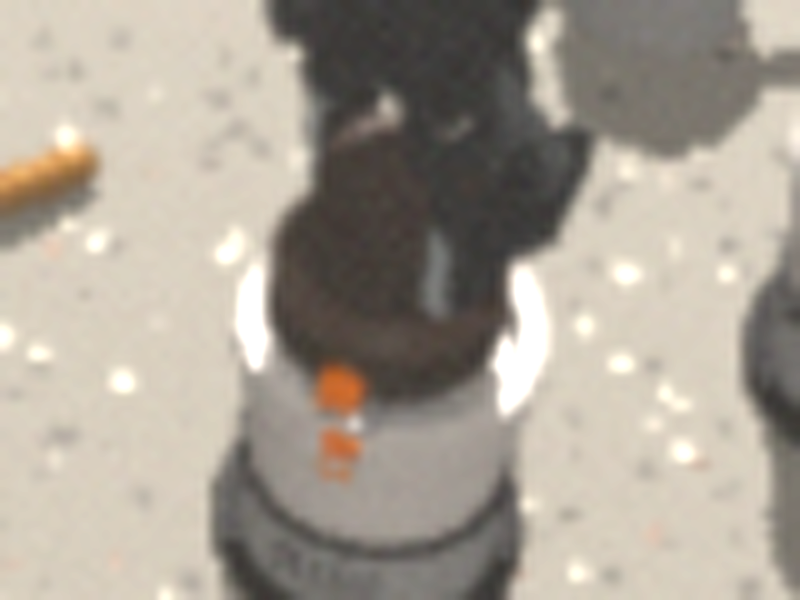

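The lag made the tool settle about 3.5 mm too far to +y, and the picture (lid shifted left within the rim, lug at (340,385)) agrees. I correct y by -3.5 mm and go down gently, with more settling time.

send_rows:
  plan:
    - [[50,0,-3.5,0,0,0,-0.015],[50,0,-3.5,0,0,0,-0.015],[50,0,-3.5,0,0,0,-0.015],[50,0,-3.5,4,0,0,-0.015],[50,0,-3.5,7,0,0,-0.015],[50,0,-3.5,9,0,0,-0.015],[50,0,-3.5,9,0,0,-0.015]]

```text
time_s: 8.3
tool_pos: [0.5534, -0.1842, 0.1216]
eef_rot: [0.019, -3.141, -0.0]
wrist_force: [-0.5, 0.0, -0.3]
gripper_width: 0.636
gripper_force: 64.8
```

```bash
python3 look.py pics/l2.png
```

```text
[-0.5  0.  -0.3] 0.636045989217879
tcp [ 0.5534 -0.1842  0.1216] ytool 90.7 ztool [-7.e-04  2.e-04 -1.e+00] q [ 0.09  0.46  0.2   1.8  -0.11  0.89  1.92]
shift mm [ -0.6   0.6 -43.4]
lid foot 0.10683338097101483
top skirt 19 (array([ 0.5514, -0.1819]), 0.0013)
top grip 9 (array([ 0.5527, -0.1823]), 0.0005)
rim 56 (array([ 0.5516, -0.1823]), 0.0027)
body 42 (array([ 0.5536, -0.1854]), 0.0009)
 or 13 [312.2 182.8] [ 0.5878 -0.1582  0.116 ]
side skirt 79 (array([ 0.553 , -0.1857]), 0.0011)
side grip 69 (array([ 0.5536, -0.1863]), 0.0009)
rim 132 (array([ 0.555, -0.185]), 0.0024)
body 239 (array([ 0.557 , -0.1823]), 0.0015)
 or 23 [304.2 236.7] [ 0.5179 -0.2123  0.1177]
```

No force now below the former contact height, so the lugs are entering the slots. Continue down gently.

send_rows:
  plan:
    - [[50,0,0,2,0,0,0],[50,0,0,4,0,0,0],[50,0,0,6,0,0,0],[50,0,0,6,0,0,0]]

```text
time_s: 8.8
tool_pos: [0.5537, -0.1843, 0.1161]
eef_rot: [-0.019, 3.141, 0.0]
wrist_force: [-1.6, -0.3, 2.3]
gripper_width: 0.636
gripper_force: 65.2
```

Now the spring is starting to push back (about 3 N), as expected at the plungers. Next, the 6 mm travel.

send_rows:
  plan:
    - [[50,0,0,2,0,0,0],[50,0,0,4,0,0,0],[50,0,0,5,0,0,0],[50,0,0,5,0,0,0]]

```text
time_s: 9.2
tool_pos: [0.5538, -0.1843, 0.1113]
eef_rot: [-0.019, 3.141, 0.0]
wrist_force: [-1.9, 1.0, 5.5]
gripper_width: 0.635
gripper_force: 65.3
```

send_rows:
  plan:
    - [[50,0,0,0.7,0,0,0],[50,0,0,1.2,0,0,0],[50,0,0,1.2,0,0,0]]

```text
time_s: 9.5
tool_pos: [0.5538, -0.1843, 0.1109]
eef_rot: [-0.019, 3.141, 0.0]
wrist_force: [-4.2, 2.8, 13.7]
gripper_width: 0.641
gripper_force: 66.8
```

The hard stop is reached: force jumped to 13.7 N with little travel. Hold.

send_rows:
  plan:
    - [[50,0,0,0.1,0,0,0],[50,0,0,0.1,0,0,0],[50,0,0,0.1,0,0,0],[50,0,0,0.1,0,0,0],[50,0,0,0.1,0,0,0],[50,0,0,0.1,0,0,0],[50,0,0,0.1,0,0,0],[50,0,0,0.1,0,0,0]]

```text
time_s: 10.3
tool_pos: [0.5538, -0.1843, 0.1109]
eef_rot: [-0.019, 3.141, 0.0]
wrist_force: [-4.9, 2.3, 14.7]
gripper_width: 0.633
gripper_force: 66.8
```

```bash
python3 look.py pics/l3.png
```

```text
[-4.9  2.3 14.7] 0.633031635745312
tcp [ 0.5538 -0.1843  0.1109] ytool 90.69 ztool [ 9.e-04  2.e-04 -1.e+00] q [ 0.09  0.47  0.2   1.81 -0.12  0.87  1.92]
shift mm [ -0.3   0.7 -54.1]
lid foot 0.09610846909877574
top skirt 30 (array([ 0.5551, -0.1777]), 0.0016)
top grip 10 (array([ 0.5163, -0.1406]), 0.0006)
rim 46 (array([ 0.5523, -0.1829]), 0.0022)
body 38 (array([ 0.5536, -0.1855]), 0.0008)
 or 13 [311.9 183.4] [ 0.587  -0.1563  0.1065]
side skirt 92 (array([ 0.5511, -0.1855]), 0.0025)
side grip 60 (array([ 0.5536, -0.1853]), 0.001)
rim 143 (array([ 0.5554, -0.1847]), 0.0029)
body 237 (array([ 0.5574, -0.1824]), 0.0013)
 or 14 [304.4 238.1] [ 0.5189 -0.2126  0.1075]
 or 2 [303.5 242. ] [ 0.5188 -0.2117  0.0859]
```

View pics/l3.png

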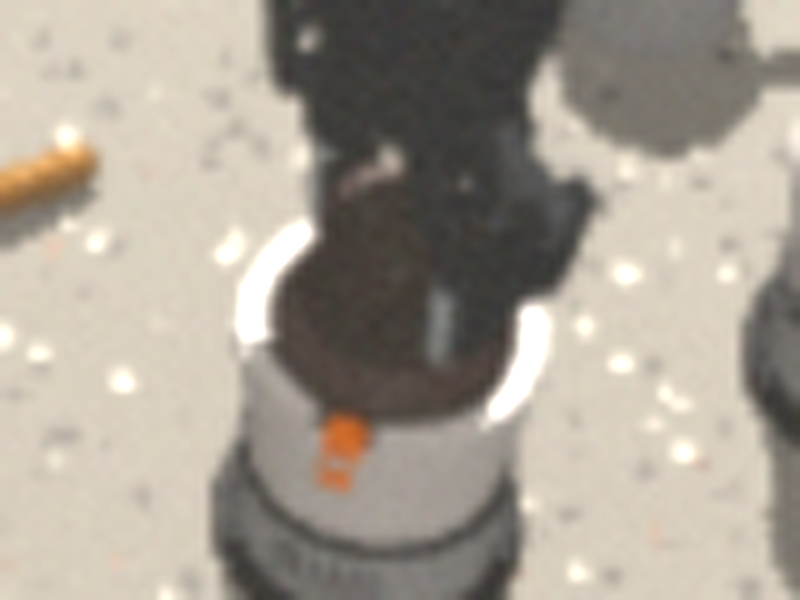

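The lid sits evenly inside the rim, its lug down in the slot at (345,438) and the plunger pushed below it at (335,480). The foot is at 96.1 mm, so it is home. Next, hold more than 3 s.

send_rows:
  plan:
    - [[50,0,0,0,0,0,0],[50,0,0,0,0,0,0],[50,0,0,0,0,0,0],[50,0,0,0,0,0,0],[50,0,0,0,0,0,0],[50,0,0,0,0,0,0],[50,0,0,0,0,0,0],[50,0,0,0,0,0,0]]

```text
time_s: 11.2
tool_pos: [0.5538, -0.1844, 0.1109]
eef_rot: [-0.019, 3.141, 0.0]
wrist_force: [-5.0, 1.9, 14.9]
gripper_width: 0.635
gripper_force: 66.8
```

send_rows:
  plan:
    - [[50,0,0,0,0,0,0],[50,0,0,0,0,0,0],[50,0,0,0,0,0,0],[50,0,0,0,0,0,0],[50,0,0,0,0,0,0],[50,0,0,0,0,0,0],[50,0,0,0,0,0,0],[50,0,0,0,0,0,0]]

```text
time_s: 12.0
tool_pos: [0.5538, -0.1844, 0.1109]
eef_rot: [-0.019, 3.141, 0.0]
wrist_force: [-4.6, 2.5, 13.9]
gripper_width: 0.641
gripper_force: 66.8
```

send_rows:
  plan:
    - [[50,0,0,0,0,0,0],[50,0,0,0,0,0,0],[50,0,0,0,0,0,0],[50,0,0,0,0,0,0],[50,0,0,0,0,0,0],[50,0,0,0,0,0,0],[50,0,0,0,0,0,0],[50,0,0,0,0,0,0]]

```text
time_s: 12.8
tool_pos: [0.5538, -0.1844, 0.1109]
eef_rot: [-0.019, 3.141, 0.0]
wrist_force: [-4.5, 1.8, 15.1]
gripper_width: 0.638
gripper_force: 66.8
```

send_rows:
  plan:
    - [[50,0,0,0,0,0,0],[50,0,0,0,0,0,0],[50,0,0,0,0,0,0],[50,0,0,0,0,0,0],[50,0,0,0,0,0,0],[50,0,0,0,0,0,0],[50,0,0,0,0,0,0],[50,0,0,0,0,0,0]]

```text
time_s: 13.6
tool_pos: [0.5537, -0.1843, 0.1109]
eef_rot: [-0.019, 3.141, 0.0]
wrist_force: [-5.5, 1.3, 14.9]
gripper_width: 0.637
gripper_force: 66.8
```

```bash
python3 -c "
from plant import job_done
print(job_done())"
```

```text
the job is handed in; nothing more can be done
None
```

The lid is on the grinder with its lugs in the slots. It was held against its stop at about 15 N for over 4 s and is still held down; the job is handed in, but no verdict came back.

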